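# Set out the printing blocks from their pile

### The job

The four wooden printing blocks for the pumpkin cards are piled up. Take the pile apart and set each block, carved face up, in the holder whose recess has its own shape, turned so that it drops in and lies flat on the felt. Do not topple any block, and leave the yellow water bucket and the paint bottle where they stand.

Things in the scene. Friction and masses are not known exactly. Their poses are not given: they have to be found in the camera images.
- oblong_block: rectangular printing block, 124 (x) by 60 (y) by 28 (z) mm, 140 g, the lowest of the pile, on the table; loose, plain wood with dark carved lines on its top face; origin: centre of the underside, z up out of the carved face
- leaf_block: leaf-shaped printing block: an elongated hexagon 92 mm long (x, point to point) and 52 mm wide (y), 28 mm high, 90 g; its two long sides are straight, parallel to x and 40 mm long (y = +-26 mm), and both ends come to 90 degree points; second in the pile, on the oblong block; loose, plain wood with dark carved lines on its top face; origin: centre of the underside, z up out of the carved face
- round_block: disc printing block, 40 mm diameter, 28 mm high, 40 g; third in the pile, on the leaf block; loose, plain wood with dark carved lines on its top face; origin: centre of the underside, z up out of the carved face
- seal_block: small square seal block, 28 by 28 mm, 40 mm high, 30 g; top of the pile, on the round block; loose, plain wood with dark carved lines on its top face; origin: centre of the underside, z up out of the carved face
- oblong_holder: holder with a rectangular recess 136 (x) by 72 (y) mm, 156 by 92 mm outside; fixed to the table; plywood, grey felt floor 6 mm above its underside, rim top 14 mm above the underside (recess 8 mm deep, upright walls 10 mm wide); origin: centre of the underside, on the table, z up
- leaf_holder: holder with a leaf-shaped recess, the leaf block's outline with 6 mm clearance all round, its points along x, recess 64 mm wide (y); fixed to the table; plywood, grey felt floor 6 mm above its underside, rim top 14 mm above the underside (recess 8 mm deep, upright walls 10 mm wide); origin: centre of the underside, on the table, z up
- round_holder: holder: a 70 mm square plate with a round recess of 50 mm diameter; fixed to the table; plywood, grey felt floor 6 mm above its underside, rim top 14 mm above the underside (recess 8 mm deep, 10 mm of plate round it at the narrowest); origin: centre of the underside, on the table, z up
- seal_holder: holder with a square recess 38 by 38 mm, 58 by 58 mm outside; fixed to the table; plywood, grey felt floor 6 mm above its underside, rim top 14 mm above the underside (recess 8 mm deep, upright walls 10 mm wide); origin: centre of the underside, on the table, z up
- bucket: yellow plastic water bucket, 116 mm wide at the rim, 105 mm high, loose; a bystander to be left alone; origin: centre of the underside
- paint_bottle: white paint bottle with a red cap, 48 mm diameter, 120 mm high, loose; a bystander to be left alone; origin: centre of the underside
Mind the look-alikes: they are no part of the job. Leave any purple or red look-alike of the round_block alone.

How it is judged:
By the outcome, as a careful person would: the job done as asked, in the order asked, and still so for the second after the job is handed in, with the robot touching nothing.
It also fails if it takes over 104 s, if anything falls off the work surface, if the arm or the gripper's body presses on something with over 40 N, if the wrist force passes 120 N, or if a joint passes its speed limit or range.

### The arm

A 6-joint arm with a two-finger parallel gripper is mounted at the origin on the work surface. World frame = base frame: x ahead of the robot, y to its left, z up, the work surface at z = 0. Lengths are in mm, angles in rad, forces in N, time in s.
With the tool pointing down it reaches from about 375 to 975 mm from the base axis. Payload 3.8 kg.
Tool frame: the origin (TCP) lies midway between the tips of the shut fingers; the grasp point (between the pads) lies 19 mm behind it; z points along the fingers, y is the line along which they close (so a half turn about z gives the same grasp; the last joint's range is limited). The gripper opens to 88 mm and grips with 3 to 60 N. Pads are 18 mm wide; open, the fingers measure 123 mm over their backs; the gripper's body (75 mm by 187 mm) begins 45 mm behind the grasp point.
Start: joints at [-1.237, 0.264, 1.604, -0, 1.274, -0.037], TCP at [244.588, -629.122, 238.706] pointing down, gripper open.
Joint ranges: [-2.63, 2.63], [-0.94, 2.18], [0.31, 2.57], [-1.31, 4.45], [0, 2.66], [-2.55, 2.55]. Speed limits (rad/s): [2.57, 2.57, 3.14, 3.14, 3.14, 3.14].

### API

Orientations are given as a rotation vector (axis times angle).
In Python, from cell import r gives the robot as it stands.
- The arm moves only by the shell command python3 -m handwheel 'ROWS' [OPENING] [FORCE]. ROWS is JSON, a list that holds one entry, the list of rows, each a list of 6 numbers: the shift along the tool's x, y, z normalised to -1 to 1, where 1 is 30 mm, then the turn, a rotation vector about the tool's x, y, z normalised to -1 to 1, where 1 is 4 degrees. In form: [[[tx, ty, tz, rx, ry, rz], ...]]. A call has 1 to 12 rows; each row shifts and turns the commanded pose from where the row before left it, along the tool's axes as they then stand; what a row does not reach is not made up. A row lasts 1/8 s, in which the tool goes at most 62.5 mm and 10.7 degrees, less where a joint would pass 70% of its speed; a pose out of reach is approached as far as the arm can. A call with a number of a shift or a turn outside -1 to 1 is refused whole. A call with a gripper value outside its range is refused whole. OPENING is the closure, from 0 (fully open) to 1 (shut), set as the call begins (- or left out, the last holds). The fingers move at their own pace and stop on an object; FORCE is the grip in N (left out, the last holds). Time passes only in rows, so rows that do not move let the fingers close. It gives the time, the measured TCP pose, the force, the opening and the grip force at its end, in the units of the state.
- r.sense(): the state, without advancing time (a new reading comes with each control period).
- r.camera(name): name is "side" or "top"; returns the picture (480x640x3 uint8, red, green, blue); there is no depth.
- r.get_calibration(name): a dict with "fov_y" (degrees; the focal length in pixels is half the picture's height over the tangent of half this angle, whatever the lens; pixels are square), "cx", "cy" (the principal point, pixels), "dist_coeffs" ([k1, k2, p1, p2, k3] as OpenCV has them; the pictures are not rectified), "R" (3x3) and "t" (3): a world point X has camera coordinates R X + t. Camera axes: x right, y down, z forward; pixel columns grow to the right and rows downward; lengths in mm; the calibration is good to about 2 mm. A picture is of the moment at which its call begins. get_calibration takes no time and is no camera call.
- r.sign_off(): hands the job in; it is judged then, once.
The state is a dict: "t": time; "q": joint angles; "dq": joint speeds; "joint_torque": joint torques, N m; "eef_pos": TCP position; "ee_rot": TCP orientation; "contact_force": force on the tool from outside, world axes, zero at the start; "wrist_torque": the same for the moment, N m; "finger_gap": finger opening in mm; "gripper_force": force on a finger pad.
Only numpy, scipy, OpenCV 4.12 (cv2) and the standard library are available. Lean on these libraries where they do the work, as an engineer would, in place of code of your own. Each camera call takes 0.05 s, during which the arm holds its last target. There are 200 camera calls.

## Working session

There is one attempt and no reset: what is moved stays moved. The work goes in short steps, Python scripts to look and compute and a shell command to move; the robot and the scene stay as the last step left them, time stands still between calls to the robot, and variables do not carry over. Pictures are saved under pics/ and viewed, at most 14 in all, crops included, and the job is handed in when it is done.

```bash
ls; mkdir -p pics
python3 - <<'E'
from cell import r
import cv2,numpy as np
for n in("top","side"):
    cv2.imwrite(f"pics/{n}0.png",r.camera(n)[:,:,::-1]); c=r.get_calibration(n); print(n,{k:np.round(v,4).tolist() for k,v in c.items()})
print(r.sense())
E
```

```text
pics
top {'fov_y': 56.2178, 'cx': 320.843, 'cy': 240.0739, 'dist_coeffs': [0.0369, 0.0, 0.0, 0.0, 0.0], 'R': [[0.0958, -0.9954, -0.0059], [-0.9757, -0.0927, -0.1986], [0.1972, 0.0248, -0.9801]], 't': [-27.5004, 570.7748, 938.5788]}
side {'fov_y': 57.1345, 'cx': 322.2621, 'cy': 239.1218, 'dist_coeffs': [0.0355, 0.0, 0.0, 0.0, 0.0], 'R': [[0.975, -0.2216, -0.0129], [-0.1554, -0.6398, -0.7526], [0.1585, 0.7359, -0.6583]], 't': [-574.1591, 154.6222, 1046.1298]}
{'t': 0.1, 'q': array([-1.23692621e+00,  2.64669957e-01,  1.60519872e+00, -2.69097141e-05,
        1.27370729e+00, -3.69030403e-02]), 'dq': array([ 0.00207481, -0.00022304, -0.00353356,  0.00116829, -0.00130078,
        0.00113122]), 'joint_torque': array([-2.39800346e-05, -5.03619754e+01, -3.58071005e+01,  7.29827676e-02,
        2.33669806e-02, -5.75260833e-05]), 'eef_pos': array([ 244.35953988, -628.54397787,  237.53871412]), 'ee_rot': array([-3.08583521e+00, -5.78730121e-01,  5.00534789e-04]), 'contact_force': array([ 0.56951181,  0.28175146, -0.50824297]), 'wrist_torque': array([ 0.04995477,  0.02019874, -0.01927644]), 'gripper_force': 0.0, 'finger_gap': 87.89750437511277}
```

View pics/top0.png

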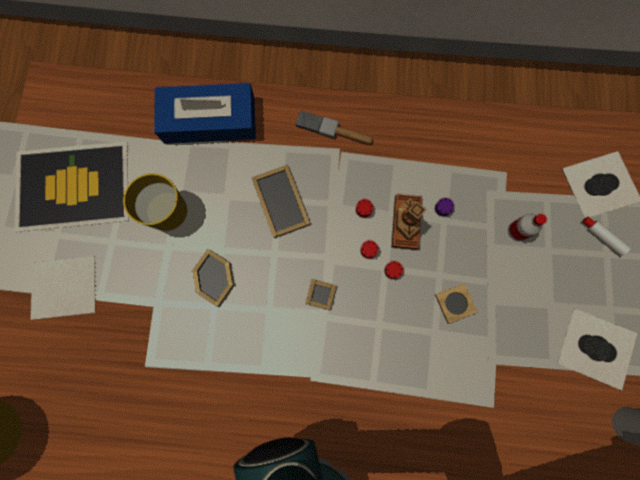

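View pics/side0.png

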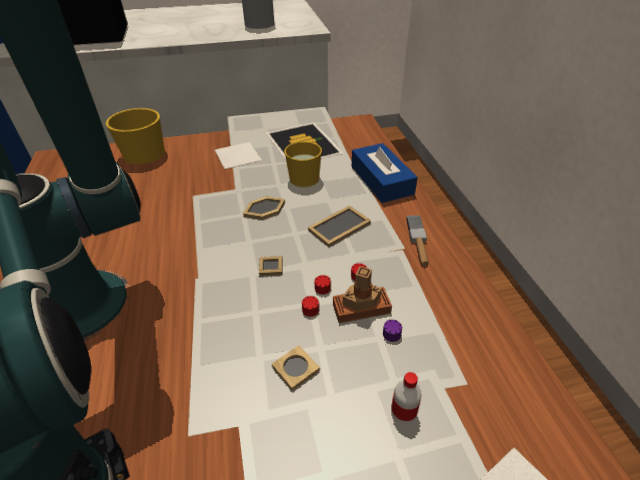

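Top view: the pile is at (408,221). The holders are oblong (281,201), leaf (214,278), seal (321,294) and round (456,303). Look-alikes are red discs at (365,208), (370,249), (394,270) and a purple disc at (445,206). The bucket is at (153,200) and the bottle at (526,228). In the side view the pile is at (362,295). By the description, the target is the plain-wood stack; I'll check it in a close crop.

```bash
cat > h.py <<'E'
import cv2,numpy as np
from cell import r
def cam(n):
    c=r.get_calibration(n); f=240/np.tan(np.radians(c["fov_y"]/2))
    return np.array([[f,0,c["cx"]],[0,f,c["cy"]],[0,0,1.]]),np.array(c["dist_coeffs"],float),np.array(c["R"]),np.array(c["t"])
def ray(n,p):
    K,d,R,t=cam(n); u=cv2.undistortPoints(np.array([[p]],float),K,d)[0,0]
    return -R.T@t, R.T@np.array([*u,1])
def plane(n,p,z):
    o,v=ray(n,p); return o+v*(z-o[2])/v[2]
def tri(a,b):
    o1,v1=ray("top",a);o2,v2=ray("side",b)
    s=np.linalg.lstsq(np.c_[v1,-v2],o2-o1,rcond=None)[0]
    p,q=o1+s[0]*v1,o2+s[1]*v2; return (p+q)/2,np.linalg.norm(p-q)
def proj(n,X):
    K,d,R,t=cam(n); return cv2.projectPoints(np.array(X,float).reshape(-1,1,3),cv2.Rodrigues(R)[0],t,K,d)[0][:,0]
def crop(img,x,y,w,h,k): return cv2.resize(img[y:y+h,x:x+w],None,fx=k,fy=k,interpolation=cv2.INTER_CUBIC)[:,:,::-1]
E
python3 - <<'E'
from h import *
T=r.camera("top");S=r.camera("side");np.savez("i0.npz",T=T,S=S)
cv2.imwrite("pics/pile.png",np.hstack([crop(T,380,180,50,75,8),crop(S,325,255,75,75,8)[:,:,:][:600,:400]]))
a=crop(T,180,155,140,160,3.7); cv2.imwrite("pics/hold1.png",a)
cv2.imwrite("pics/hold2.png",np.hstack([crop(T,300,270,45,45,8),crop(T,430,277,54,45,8)]))
E
```

```text
(no output)
```

View pics/pile.png

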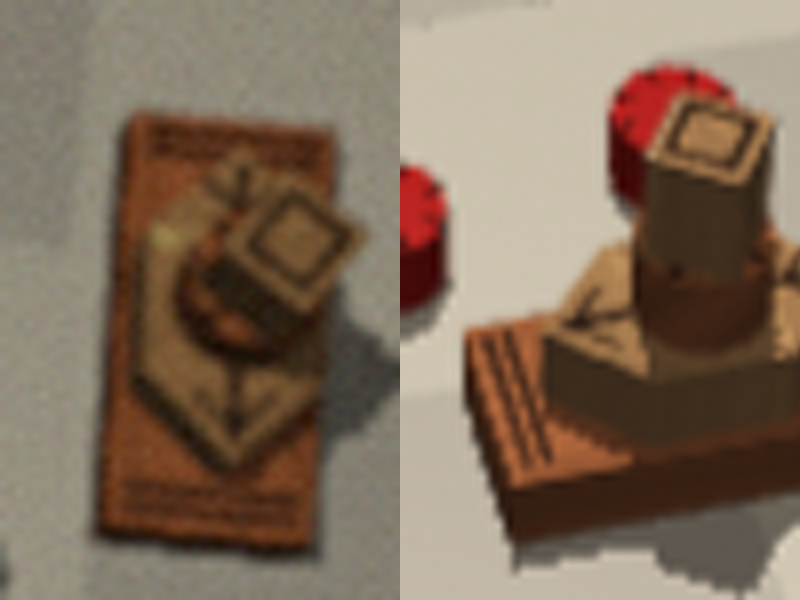

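View pics/hold1.png

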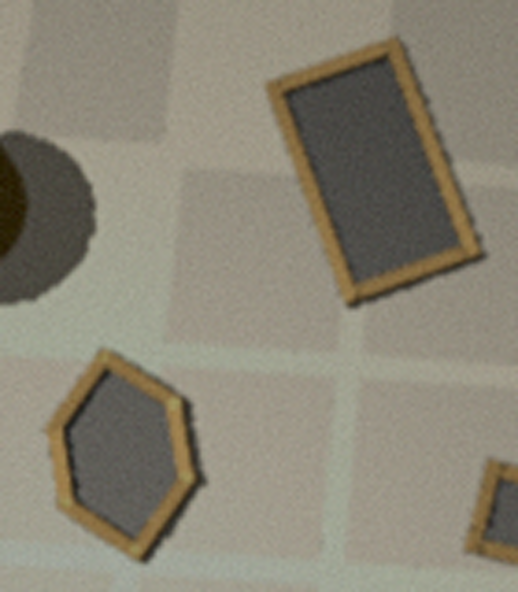

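View pics/hold2.png

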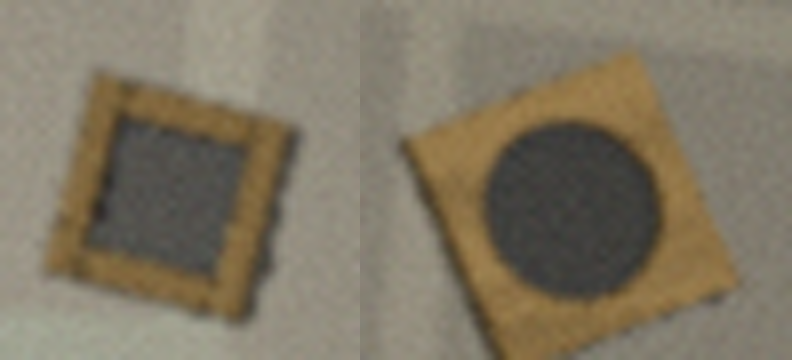

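The crop confirms it: the target is the plain-wood stack, with the square seal's face centre at top (417.1,209.2) and side (363.5,271.4). The reds and the purple disc stay put. Next I fit the holders by silhouette in both views.

```bash
cat >> h.py <<'E'
from scipy.optimize import minimize
def rect(a,b): return np.array([[a,b],[-a,b],[-a,-b],[a,-b]])/2.
def hexa(a,b,s): return np.array([[a/2,0],[s/2,b/2],[-s/2,b/2],[-a/2,0],[-s/2,-b/2],[s/2,-b/2]])
w=2**.5*6; W=2**.5*16; k=12*(2**.5-1); k2=32*(2**.5-1)
CIR=20*np.c_[np.cos(np.arange(40)*np.pi/20),np.sin(np.arange(40)*np.pi/20)]
SH=dict(oblong_h=rect(156,92),leaf_h=hexa(92+2*W,84,40+k2),round_h=rect(70,70),seal_h=rect(58,58),oblong=rect(124,60),leaf=hexa(92,52,40),round=CIR,seal=rect(28,28))
def hull(n,sh,p,h):
    c,s=np.cos(p[2]),np.sin(p[2]); xy=sh@np.array([[c,s],[-s,c]])+p[:2]
    q=proj(n,np.vstack([np.c_[xy,np.full(len(xy),z)] for z in(p[3],p[3]+h)]))
    return cv2.convexHull(q.astype(np.float32))[:,0]
def fill(poly,box,K=8):
    x0,y0,x1,y1=box; m=np.zeros(((y1-y0)*K,(x1-x0)*K),np.uint8)
    cv2.fillPoly(m,[np.round(((poly-[x0,y0]+.5)*K-.5)*16).astype(np.int32)],1,shift=4)
    return cv2.resize(m.astype(np.float32),(x1-x0,y1-y0),interpolation=cv2.INTER_AREA)
def wood(img):
    h=cv2.cvtColor(cv2.GaussianBlur(img,(0,0),.6),cv2.COLOR_RGB2HSV)
    return ((h[...,1]>85)&(h[...,0]<28)&(h[...,0]>4)).astype(np.uint8)
def fitm(masks,sh,p0,h,boxes):
    def cost(p): return sum(1-np.minimum(f,m).sum()/np.maximum(f,m).sum() for n,m in masks.items() for f in[fill(hull(n,sh,p,h),boxes[n])])
    S=np.array([[0,0,0,0],[12,0,0,0],[0,12,0,0],[0,0,.2,0],[0,0,0,8]],float)
    p=np.array(p0,float)
    for k in(1,.4):
        o=minimize(cost,p,method="Nelder-Mead",options=dict(initial_simplex=p+S*k,xatol=.05,fatol=1e-5,maxiter=250)); p=o.x
    return p,o.fun
def seg(img,pt):
    m=wood(img); cs,_=cv2.findContours(m,cv2.RETR_EXTERNAL,cv2.CHAIN_APPROX_NONE)
    c=max((c for c in cs if cv2.contourArea(c)>100),key=lambda c:cv2.pointPolygonTest(c,pt,True))
    x,y,ww,hh=cv2.boundingRect(c); b=(x-12,y-12,x+ww+12,y+hh+12)
    o=np.zeros(m.shape,np.uint8); cv2.drawContours(o,[c],-1,1,-1)
    return o[b[1]:b[3],b[0]:b[2]].astype(np.float32),b
E
python3 - <<'E'
from h import *
import json
d=np.load("i0.npz");I=dict(top=d["T"],side=d["S"])
H=dict(oblong_h=((281,201),(339,226),-.3),leaf_h=((214,278),(264,207),.25),seal_h=((321,294),(271,265),-.2),round_h=((456,303),(296,367),.4))
out={}
vis={n:I[n].copy() for n in I}
for k,(a,b,y) in H.items():
    ms,bx={},{}
    for n,pt in(("top",a),("side",b)): ms[n],bx[n]=seg(I[n],pt)
    X,e=tri(a,b)
    best=min((fitm(ms,SH[k],[X[0],X[1],yy,0],14,bx) for yy in([y] )),key=lambda t:t[1])
    p,c=best; out[k]=p.tolist(); print(k,X.round(),p[:2].round(1),np.degrees(p[2]).round(1),"z0",p[3].round(1),"cost",round(c,3))
    for n in vis: cv2.polylines(vis[n],[np.round(hull(n,SH[k],p,14)*16).astype(np.int32)],True,(255,0,255),1,shift=4)
json.dump(out,open("hold.json","w"))
cv2.imwrite("pics/fit.png",np.vstack([np.hstack([crop(vis["top"],180,155,200,160,2)]),np.hstack([crop(vis["side"],235,185,140,140,2),crop(vis["side"],255,330,60,140,2)])]))
print("seal",tri((417.1,209.2),(363.5,271.4)))
c=lambda P,o:[((x+.5)/8-.5+o[0],(y+.5)/8-.5+o[1]) for x,y in P]
t=c([(291,181),(368,238),(304,306),(229,250)],(380,180)); s=c([(375,125),(352,185),(248,150),(280,93)],(325,255))
for n,P in(("top",t),("side",s)): 
    q=np.array([plane(n,p,124)[:2] for p in P]); print(n,q.mean(0),[np.degrees(np.arctan2(*(q[(i+1)%4]-q[i])[::-1])).round() for i in range(4)],[np.linalg.norm(q[(i+1)%4]-q[i]).round(1) for i in range(4)])
E
```

```text
oblong_h [667. 132.   5.] [668.2 133.6] 26.4 z0 0.1 cost 0.101
leaf_h [470. 262.  11.] [471.4 266.9] 18.5 z0 -0.1 cost 0.139
seal_h [457.  16.   9.] [456.2  16.5] -8.6 z0 0.3 cost 0.173
round_h [ 467. -289.    7.] [ 466.4 -288. ] 26.2 z0 0.0 cost 0.102
seal (array([ 642.17034428, -168.43463006,  124.20890341]), np.float64(0.8392193144423152))
top [ 639.97475871 -167.93273425] [np.float64(-123.0), np.float64(142.0), np.float64(57.0), np.float64(-37.0)] [np.float64(24.8), np.float64(25.2), np.float64(24.1), np.float64(25.1)]
side [ 642.87765113 -169.41949141] [np.float64(-122.0), np.float64(141.0), np.float64(52.0), np.float64(-40.0)] [np.float64(23.5), np.float64(29.7), np.float64(23.6), np.float64(27.6)]
```

View pics/fit.png

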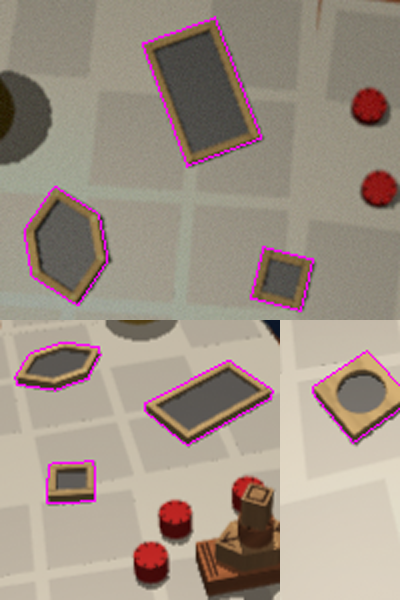

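The outlines match the rims in both views, holder bases come out at z≈0, and the seal's top is measured at 124 mm. Seal: (641.5,-168.6), edges at 52°/-38°. Moving.

```bash
cat > go.py <<'E'
import sys,numpy as np
from cell import r
from scipy.spatial.transform import Rotation as Ro
s=r.sense(); x,y,z,yaw=map(float,sys.argv[1:5])
R=Ro.from_rotvec(s["ee_rot"]); M=R.as_matrix()
d=np.array([x,y,z])-s["eef_pos"]
now=np.degrees(np.arctan2(M[1,0],M[0,0])); a=np.radians(yaw)
D=np.array([[np.cos(a),np.sin(a),0],[np.sin(a),-np.cos(a),0],[0,0,-1]])
print("t",round(s["t"],2),"pos",s["eef_pos"].round(1),"yaw",now.round(1),"gap",round(s["finger_gap"],1),"gf",round(s["gripper_force"],1))
print("shift in present axes /30mm",(M.T@d/30).round(2),"| in axes after turn",(D.T@d/30).round(2),"turn /4deg",(np.degrees((R.inv()*Ro.from_matrix(D)).as_rotvec())/4).round(2))
E
python3 go.py 641.5 -168.6 190 52; python3 -m handwheel 2>&1 | tail -3
```

```text
t 0.2 pos [ 244.5 -628.7  237.9] yaw 21.2 gap 88.3 gf 0.0
shift in present axes /30mm [17.89 -9.5   1.61] | in axes after turn [20.23  0.99  1.6 ] turn /4deg [-0.02 -0.01 -7.69]
invalid input
```

```bash
python3 -m handwheel '[[[0.99,-0.53,0.05,0,0,0],[0.99,-0.53,0.05,0,0,0],[0.99,-0.53,0.05,0,0,0],[0.99,-0.53,0.05,0,0,0],[0.99,-0.53,0.05,0,0,0],[0.99,-0.53,0.05,0,0,0],[0.99,-0.53,0.05,0,0,0],[0.99,-0.53,0.05,0,0,0],[0.99,-0.53,0.05,0,0,0],[0.99,-0.53,0.05,0,0,0],[0.99,-0.53,0.05,0,0,0],[0.99,-0.53,0.05,0,0,0]]]' 0 15
python3 go.py 641.5 -168.6 190 52
```

```text
t: 1.7
eef_pos: [508.1, -321.2, 220.5]
ee_rot: [-3.088, -0.579, 0.0]
contact_force: [0.6, -0.5, 0.3]
finger_gap: 88.2
gripper_force: 0.0
t 1.7 pos [ 508.1 -321.2  220.5] yaw 21.2 gap 88.2 gf 0.0
shift in present axes /30mm [ 5.99 -3.13  1.02] | in axes after turn [6.74 0.37 1.02] turn /4deg [-0.    0.   -7.69]
```

```bash
python3 -m handwheel '[[[1,-0.52,0.1,0,0,0],[1,-0.52,0.1,0,0,0],[1,-0.52,0.1,0,0,0],[1,-0.52,0.1,0,0,0],[1,-0.52,0.1,0,0,0],[1,-0.52,0.1,0,0,0],[0,0,0,0,0,-1],[0,0,0,0,0,-1],[0,0,0.1,0,0,-1],[0,0,0.1,0,0,-1],[0,0,0.1,0,0,-1],[0,0,0.1,0,0,-1]]]' 0 15
python3 go.py 641.5 -168.6 104 52
```

```text
t: 3.2
eef_pos: [641.3, -169.6, 190.3]
ee_rot: [-2.898, -1.212, 0.001]
contact_force: [0.1, 0.1, 0.2]
finger_gap: 88.0
gripper_force: 0.0
t 3.2 pos [ 641.3 -169.6  190.3] yaw 45.4 gap 88.0 gf 0.0
shift in present axes /30mm [ 0.03 -0.02  2.88] | in axes after turn [ 0.03 -0.02  2.88] turn /4deg [-0.01  0.   -1.66]
```

```bash
python3 -m handwheel '[[[0,0,0.6,0,0,-1],[0,0,0.6,0,0,-0.66],[0.03,-0.02,0.6,0,0,0],[0,0,0.6,0,0,0],[0,0,0.45,0,0,0],[0,0,0.22,0,0,0],[0,0,0,0,0,0]]]' 0 15
python3 - <<'E'
from h import *
T=r.camera("top");S=r.camera("side")
cv2.imwrite("pics/g1.png",np.hstack([crop(T,375,170,65,90,6),crop(S,325,245,65,90,6)]))
E
```

```text
t: 4.08
eef_pos: [641.3, -168.6, 98.0]
ee_rot: [-2.825, -1.374, 0.001]
contact_force: [0.1, -0.3, 1.3]
finger_gap: 88.1
gripper_force: 0.0
```

View pics/g1.png

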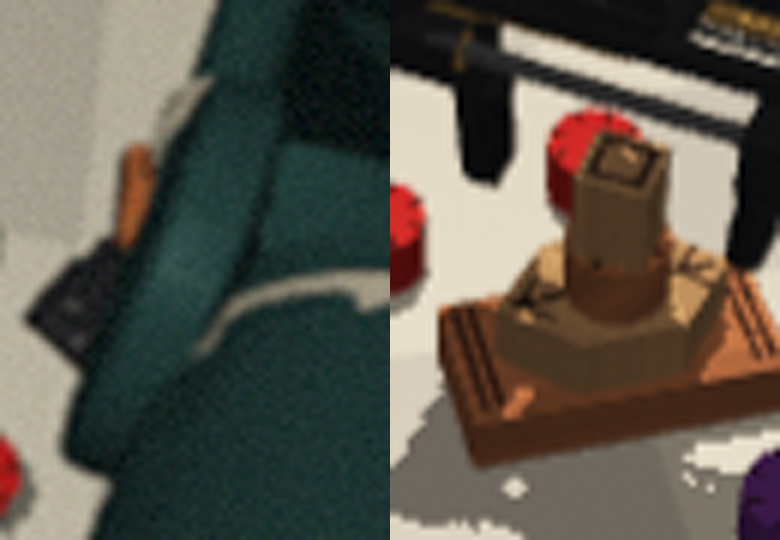

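In the side crop the fingers straddle the seal, at x≈485 and 757 with the seal at about 617. I'll close now.

```bash
python3 -m handwheel '[[[0,0,0,0,0,0],[0,0,0,0,0,0],[0,0,0,0,0,0],[0,0,0,0,0,0],[0,0,0,0,0,0],[0,0,0,0,0,0]]]' 1 12; python3 go.py 456.2 16.5 100 81.4
```

```text
t: 4.92
eef_pos: [641.6, -168.6, 98.6]
ee_rot: [-2.825, -1.374, 0.0]
contact_force: [-0.0, -0.4, 0.8]
finger_gap: 30.4
gripper_force: 0.0
t 4.92 pos [ 641.6 -168.6   98.6] yaw 51.9 gap 30.4 gf 0.0
shift in present axes /30mm [ 1.04 -8.67 -0.05] | in axes after turn [ 5.18 -7.03 -0.05] turn /4deg [-0.    0.   -7.38]
```

```bash
python3 -m handwheel '[[[0,0,0,0,0,0],[0,0,0,0,0,0],[0,0,0,0,0,0],[0,0,-0.3,0,0,0],[0,0,-0.6,0,0,0],[0,0,-0.6,0,0,0]]]' 1 12 && python3 -m handwheel '[[[0.1,-0.87,0,0,0,-0.0],[0.1,-0.87,0,0,0,0],[0.1,-0.87,0,0,0,0],[0.1,-0.87,0,0,0,0],[0.1,-0.87,0,0,0,0],[0.1,-0.87,0,0,0,0],[0.1,-0.87,0,0,0,0],[0.1,-0.87,0,0,0,0],[0.1,-0.87,0,0,0,0],[0.1,-0.84,0,0,0,0],[0,0,0,0,0,-1],[0,0,0.2,0,0,-1]]]' ; python3 go.py 456.2 16.5 22 81.4
python3 - <<'E'
from h import *
T=r.camera("top");S=r.camera("side");np.savez("i1.npz",T=T,S=S)
cv2.imwrite("pics/s1.png",np.hstack([crop(T,380,180,50,75,8),crop(S,325,255,50,75,8)]))
E
```

```text
t: 5.68
eef_pos: [642.0, -168.7, 145.6]
ee_rot: [2.824, 1.374, 0.001]
contact_force: [0.4, -0.1, -0.5]
finger_gap: 28.4
gripper_force: 12.0
t: 7.18
eef_pos: [456.0, 16.1, 139.1]
ee_rot: [2.719, 1.571, 0.004]
contact_force: [0.7, -0.0, -0.3]
finger_gap: 28.1
gripper_force: 12.0
t 7.17 pos [456.   16.1 139.1] yaw 60.1 gap 28.1 gf 12.0
shift in present axes /30mm [ 0.01 -0.01  3.9 ] | in axes after turn [0.01 0.   3.9 ] turn /4deg [ 0.04 -0.01 -5.34]
```

View pics/s1.png

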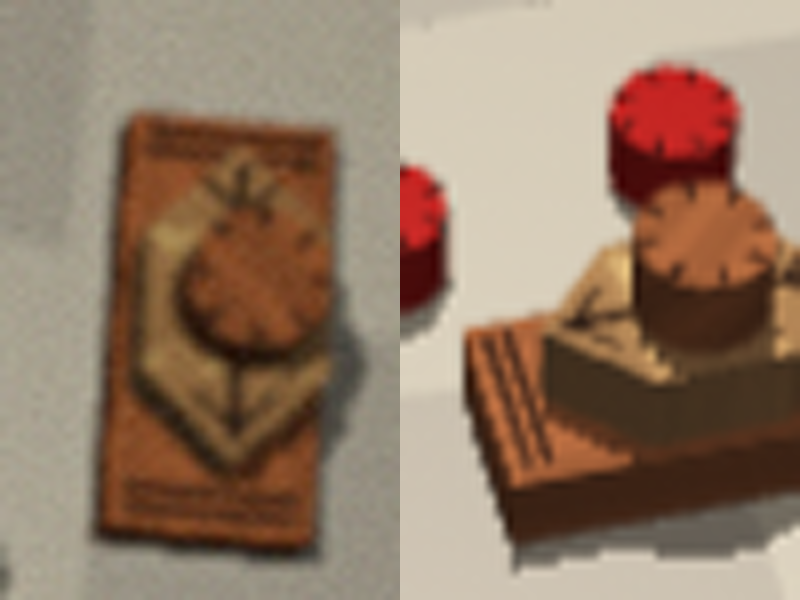

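The seal lifted cleanly and the pile is undisturbed. The round block's top centre is at crop (262,272) in the top view and (305,235) in the side view. Now I lower the seal.

```bash
python3 -m handwheel '[[[0,0,0.6,0,0,-1],[0,0,0.6,0,0,-1],[0,0,0.6,0,0,-1],[0,0,0.5,0,0,-1],[0,0,0.4,0,0,-1],[0,0,0.3,0,0,-0.34],[0,0,0.3,0,0,0],[0,0,0.25,0,0,0],[0,0,0.2,0,0,0],[0,0,0.15,0,0,0],[0,0,0,0,0,0]]]' ; python3 go.py 456.2 16.5 20.5 81.4
python3 - <<'E'
from h import *
c=lambda p,o:[(p[0]+.5)/8-.5+o[0],(p[1]+.5)/8-.5+o[1]]
print("round top",tri(c((262,272),(380,180)),c((305,235),(325,255))))
E
```

```text
t: 8.65
eef_pos: [455.6, 15.6, 20.5]
ee_rot: [2.385, 2.045, 0.0]
contact_force: [-0.6, 0.8, 0.6]
finger_gap: 27.7
gripper_force: 12.0
t 8.65 pos [455.6  15.6  20.5] yaw 81.2 gap 27.7 gf 12.0
shift in present axes /30mm [0.03 0.02 0.  ] | in axes after turn [0.03 0.02 0.  ] turn /4deg [ 0.   -0.   -0.04]
round top (array([ 643.26496443, -166.37390652,   82.88105944]), np.float64(0.31444932910212076))
```

```bash
python3 -m handwheel '[[[0,0,0,0,0,0],[0,0,0,0,0,0],[0,0,0,0,0,0],[0,0,0,0,0,0],[0,0,-0.4,0,0,0],[0,0,-0.8,0,0,0],[0,0,-1,0,0,0],[0,0,-1,0,0,0],[0,0,-1,0,0,0]]]' 0 ; python3 go.py 643.3 -166.4 140 81.2
```

```text
t: 9.78
eef_pos: [455.5, 15.5, 148.5]
ee_rot: [2.384, 2.045, 0.001]
contact_force: [0.1, 0.4, 0.5]
finger_gap: 88.3
gripper_force: 0.0
t 9.78 pos [455.5  15.5 148.5] yaw 81.2 gap 88.3 gf 0.0
shift in present axes /30mm [-5.04  7.11  0.29] | in axes after turn [-5.04  7.11  0.28] turn /4deg [ 0.01 -0.    0.01]
```

```bash
python3 -m handwheel '[[[-0.63,0.89,0.03,0,0,0],[-0.63,0.89,0.03,0,0,0],[-0.63,0.89,0.03,0,0,0],[-0.63,0.89,0.03,0,0,0],[-0.63,0.89,0.03,0,0,0],[-0.63,0.89,0.03,0,0,0],[-0.63,0.89,0.03,0,0,0],[-0.63,0.88,0.03,0,0,0],[0,0,0.6,0,0,0],[0,0,0.6,0,0,0],[0,0,0.3,0,0,0],[0,0,0,0,0,0]]]' 0 ; python3 go.py 643.3 -166.4 68 81.2
python3 - <<'E'
from h import *
T=r.camera("top");S=r.camera("side")
cv2.imwrite("pics/g2.png",np.hstack([crop(T,290,265,65,90,6),crop(S,325,245,65,90,6)]))
E
```

```text
t: 11.28
eef_pos: [641.5, -165.2, 92.6]
ee_rot: [-2.381, -2.044, 0.003]
contact_force: [-0.5, -0.6, 0.8]
finger_gap: 88.1
gripper_force: 0.0
t 11.28 pos [ 641.5 -165.2   92.6] yaw 81.3 gap 88.1 gf 0.0
shift in present axes /30mm [-0.03  0.07  0.82] | in axes after turn [-0.03  0.07  0.82] turn /4deg [-0.05 -0.01  0.02]
```

View pics/g2.png

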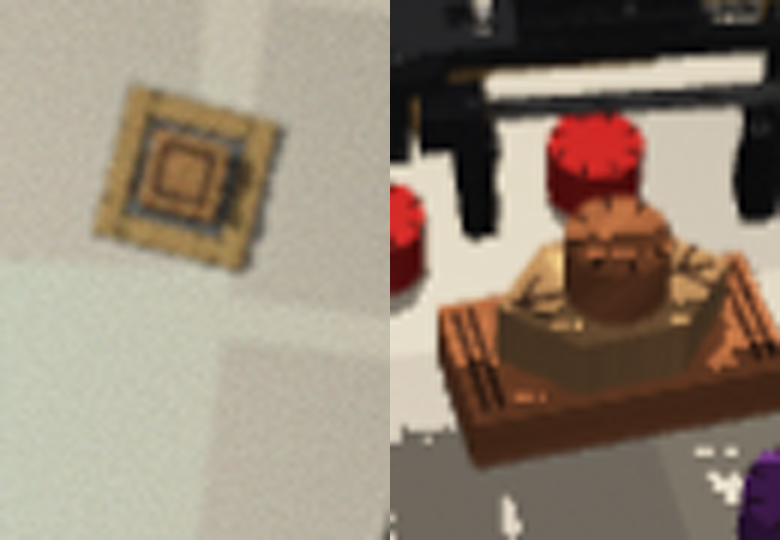

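The seal stands square in its recess at crop (185,173), and the fingers straddle the round block. Descend and close.

```bash
python3 -m handwheel '[[[-0.03,0.07,0.4,0,0,0],[0,0,0.3,0,0,0],[0,0,0.12,0,0,0],[0,0,0,0,0,0]]]' 0 && python3 -m handwheel '[[[0,0,0,0,0,0],[0,0,0,0,0,0],[0,0,0,0,0,0],[0,0,0,0,0,0],[0,0,0,0,0,0],[0,0,0,0,0,0],[0,0,0,0,0,0]]]' 1 12; python3 go.py 466.4 -288 120 81.2
```

```text
t: 11.88
eef_pos: [644.7, -167.5, 69.1]
ee_rot: [-2.384, -2.045, 0.001]
contact_force: [0.4, -0.3, 0.5]
finger_gap: 88.2
gripper_force: 0.0
t: 12.75
eef_pos: [645.2, -167.6, 69.9]
ee_rot: [-2.384, -2.045, 0.0]
contact_force: [-0.3, 0.8, -0.2]
finger_gap: 39.5
gripper_force: 12.0
t 12.75 pos [ 645.2 -167.6   69.9] yaw 81.2 gap 39.5 gf 12.0
shift in present axes /30mm [-4.87 -5.28 -1.67] | in axes after turn [-4.88 -5.27 -1.67] turn /4deg [-0.   -0.    0.01]
```

```bash
python3 -m handwheel '[[[0,0,-0.3,0,0,0],[0,0,-0.6,0,0,0],[0,0,-0.7,0,0,0],[-0.81,-0.88,0,0,0,0],[-0.81,-0.88,0,0,0,0],[-0.81,-0.88,0,0,0,0],[-0.81,-0.88,0,0,0,0],[-0.81,-0.88,0,0,0,0],[-0.8,-0.87,0,0,0,0],[0,0,0.4,0,0,0],[0,0,0.4,0,0,0],[0,0,0,0,0,0]]]' ; python3 go.py 466.4 -288 20 81.2
python3 - <<'E'
from h import *
T=r.camera("top");S=r.camera("side");np.savez("i2.npz",T=T,S=S)
cv2.imwrite("pics/s2.png",np.hstack([crop(T,380,180,50,75,8),crop(S,325,255,50,75,8)]))
E
```

```text
t: 14.25
eef_pos: [466.6, -286.2, 92.6]
ee_rot: [-2.382, -2.045, 0.001]
contact_force: [0.0, 1.2, -0.0]
finger_gap: 39.4
gripper_force: 12.0
t 14.25 pos [ 466.6 -286.2   92.6] yaw 81.3 gap 39.4 gf 12.0
shift in present axes /30mm [-0.06  0.01  2.42] | in axes after turn [-0.06  0.    2.42] turn /4deg [-0.03 -0.02  0.02]
```

View pics/s2.png

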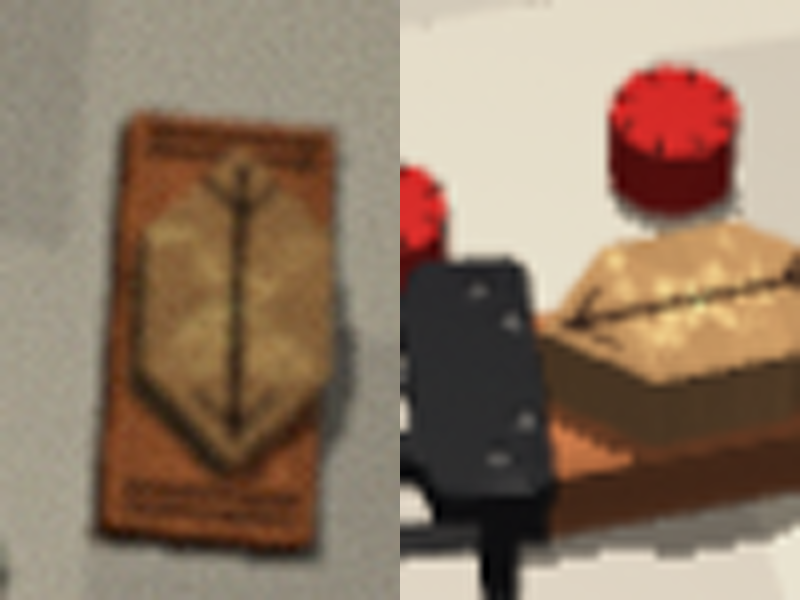

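The leaf's carved face centre is at crop (238,297), with tips at (242,150) and (233,440). In the side view its near tip is at crop (140,328). Lower the round block and measure the leaf.

```bash
python3 -m handwheel '[[[-0.06,0,0.6,0,0,0],[0,0,0.6,0,0,0],[0,0,0.5,0,0,0],[0,0,0.3,0,0,0],[0,0,0.25,0,0,0],[0,0,0.15,0,0,0],[0,0,0,0,0,0]]]' ; python3 go.py 466.4 -288 20 81.2
python3 - <<'E'
from h import *
c=lambda p,o:[(p[0]+.5)/8-.5+o[0],(p[1]+.5)/8-.5+o[1]]
print("near tip",tri(c((233,440),(380,180)),c((140,328),(325,255))))
a,b,l,rr=[plane("top",c(p,(380,180)),56)[:2] for p in((242,150),(233,440),(143,300),(333,300))]
print("tips",a,b,np.linalg.norm(a-b),"mid",(a+b)/2,"yaw",np.degrees(np.arctan2(*(a-b)[::-1])),"width",np.linalg.norm(l-rr),(l+rr)/2)
v=[plane("top",c(p,(380,180)),56)[:2] for p in((241,170),(234,430))];print(np.degrees(np.arctan2(*(v[0]-v[1])[::-1])),sum(v)/2)
E
```

```text
t: 15.22
eef_pos: [466.5, -289.1, 21.7]
ee_rot: [-2.384, -2.045, -0.0]
contact_force: [-0.1, 0.1, -1.4]
finger_gap: 39.2
gripper_force: 12.0
t 15.22 pos [ 466.5 -289.1   21.7] yaw 81.2 gap 39.2 gf 12.0
shift in present axes /30mm [ 0.04 -0.01  0.06] | in axes after turn [ 0.04 -0.01  0.06] turn /4deg [-0.   -0.    0.01]
near tip (array([ 599.4041394 , -165.66129126,   56.5074232 ]), np.float64(4.6104386190268105))
tips [ 685.64178263 -163.53126789] [ 601.88901795 -165.85824794] 83.78508475610133 mid [ 643.76540029 -164.69475791] yaw 1.5914918773807878 width 52.88999432069907 [ 642.00255075 -164.91810086]
1.8165631944257796 [ 642.2604712  -164.78089257]
```

```bash
python3 -m handwheel '[[[0,0,0.05,0,0,0],[0,0,0,0,0,0]]]' && python3 -m handwheel '[[[0,0,0,0,0,0],[0,0,0,0,0,0],[0,0,0,0,0,0],[0,0,0,0,0,0],[0,0,-0.4,0,0,0],[0,0,-0.8,0,0,0],[0,0,-0.8,0,0,1],[0,0,-0.6,0,0,1],[0,0,0,0,0,1],[0,0,0,0,0,1],[0,0,0,0,0,1],[0,0,0,0,0,1]]]' 0 ; python3 go.py 643 -165 100 1.7
```

```text
t: 15.48
eef_pos: [466.7, -289.2, 20.6]
ee_rot: [2.384, 2.045, 0.0]
contact_force: [-1.0, 0.4, -0.9]
finger_gap: 39.5
gripper_force: 12.0
t: 16.98
eef_pos: [466.8, -289.2, 99.3]
ee_rot: [2.759, 1.501, 0.001]
contact_force: [0.2, -0.4, -0.0]
finger_gap: 88.3
gripper_force: 0.0
t 16.98 pos [ 466.8 -289.2   99.3] yaw 57.1 gap 88.3 gf 0.0
shift in present axes /30mm [ 6.67  2.68 -0.02] | in axes after turn [ 5.99 -3.97 -0.02] turn /4deg [ 1.000e-02 -1.000e-02  1.385e+01]
```

```bash
python3 -m handwheel '[[[0.95,0.38,0,0,0,0],[0.95,0.38,0,0,0,0],[0.95,0.38,0,0,0,0],[0.95,0.38,0,0,0,0],[0.95,0.38,0,0,0,0],[0.95,0.38,0,0,0,0],[0.95,0.38,0,0,0,0],[0,0,0,0,0,1],[0,0,0,0,0,1],[0,0,0,0,0,1],[0,0,0,0,0,1],[0,0,0,0,0,1]]]' 0 && python3 -m handwheel '[[[0,0,0,0,0,1],[0,0,0,0,0,1],[0,0,0,0,0,1],[0,0,0,0,0,1],[0,0,0,0,0,1],[0,0,0,0,0,1],[0,0,0,0,0,1],[0,0,0,0,0,1],[0,0,0,0,0,0.85],[0,0,0,0,0,0]]]' 0;  python3 go.py 643 -165 40 1.7
```

```text
t: 18.48
eef_pos: [641.8, -164.5, 99.3]
ee_rot: [2.978, 1.0, 0.001]
contact_force: [0.1, -0.1, -0.1]
finger_gap: 88.4
gripper_force: 0.0
t: 19.73
eef_pos: [641.8, -164.6, 99.1]
ee_rot: [3.141, 0.052, 0.001]
contact_force: [-0.3, -1.1, -0.3]
finger_gap: 88.4
gripper_force: 0.0
t 19.73 pos [ 641.8 -164.6   99.1] yaw 1.9 gap 88.4 gf 0.0
shift in present axes /30mm [0.04 0.02 1.97] | in axes after turn [0.04 0.02 1.97] turn /4deg [ 0.   -0.01  0.05]
```

```bash
python3 -m handwheel '[[[0.04,0.02,0.6,0,0,0],[0,0,0.6,0,0,0],[0,0,0.45,0,0,0],[0,0,0.3,0,0,0],[0,0,0,0,0,0]]]' 0 && python3 -m handwheel '[[[0,0,0,0,0,0],[0,0,0,0,0,0],[0,0,0,0,0,0],[0,0,0,0,0,0],[0,0,0,0,0,0],[0,0,0,0,0,0]]]' 1 15; python3 go.py 471.4 266.9 100 18.5
```

```text
t: 20.35
eef_pos: [641.9, -164.8, 38.3]
ee_rot: [-3.14, -0.051, 0.004]
contact_force: [-0.2, 0.8, -0.2]
finger_gap: 88.3
gripper_force: 0.0
t: 21.1
eef_pos: [643.1, -165.3, 40.3]
ee_rot: [3.141, 0.051, 0.001]
contact_force: [-0.8, -1.1, 2.1]
finger_gap: 52.2
gripper_force: 15.0
t 21.1 pos [ 643.1 -165.3   40.3] yaw 1.8 gap 52.2 gf 15.0
shift in present axes /30mm [ -5.25 -14.58  -2.  ] | in axes after turn [ -0.86 -15.48  -1.99] turn /4deg [ 0.01 -0.01 -4.16]
```

```bash
python3 -m handwheel '[[[0,0,-0.3,0,0,0],[0,0,-0.6,0,0,0],[0,0,-0.6,0,0,0],[0,0,-0.5,0,0,0],[-0.35,-0.97,0,0,0,0],[-0.35,-0.97,0,0,0,0],[-0.35,-0.97,0,0,0,0],[-0.35,-0.97,0,0,0,0],[-0.35,-0.97,0,0,0,0],[-0.35,-0.97,0,0,0,0],[-0.35,-0.97,0,0,0,0],[-0.35,-0.97,0,0,0,0]]]' && python3 -m handwheel '[[[-0.35,-0.97,0,0,0,0],[-0.35,-0.97,0,0,0,0],[-0.35,-0.97,0,0,0,0],[-0.35,-0.97,0,0,0,0],[-0.35,-0.97,0,0,0,0],[-0.35,-0.97,0,0,0,0],[-0.35,-0.97,0,0,0,0],[0,0,0,0,0,-1],[0,0,0,0,0,-1],[0,0,0.3,0,0,-1],[0,0,0.3,0,0,-1],[0,0,0,0,0,-0.16]]]' ; python3 go.py 471.4 266.9 19 18.5
python3 - <<'E'
from h import *
T=r.camera("top");S=r.camera("side");np.savez("i3.npz",T=T,S=S)
I=dict(top=T,side=S)
ms,bx={},{}
for n,pt in(("top",(408,221)),("side",(362,305))): ms[n],bx[n]=seg(I[n],pt); print(n,bx[n],ms[n].sum())
p,c=fitm(ms,SH["oblong"],[640,-165,0,0],28,bx); print("oblong",p.round(2),np.degrees(p[2]),c)
V={n:I[n].copy() for n in I}
for n in I: cv2.polylines(V[n],[np.round(hull(n,SH["oblong"],p,28)*16).astype(np.int32)],True,(255,0,255),1,shift=4)
cv2.imwrite("pics/s3.png",np.vstack([np.hstack([crop(V["top"],375,170,70,90,4),crop(V["side"],325,245,75,90,4)]),np.hstack([crop(T,425,275,65,55,4),crop(S,230,170,80,55,4)])]))
E
```

```text
t: 22.6
eef_pos: [551.3, 65.9, 101.0]
ee_rot: [-3.141, -0.051, -0.002]
contact_force: [0.4, -0.3, -1.3]
finger_gap: 51.7
gripper_force: 15.0
t: 24.1
eef_pos: [471.0, 266.0, 82.0]
ee_rot: [3.101, 0.504, -0.001]
contact_force: [0.2, 0.0, -0.4]
finger_gap: 52.1
gripper_force: 15.0
t 24.1 pos [471. 266.  82.] yaw 18.5 gap 52.1 gf 15.0
shift in present axes /30mm [ 0.02 -0.02  2.1 ] | in axes after turn [ 0.02 -0.02  2.1 ] turn /4deg [ 0.    0.01 -0.  ]
top (380, 182, 434, 261) 1474.0
side (321, 275, 404, 335) 1513.0
oblong [ 6.4350e+02 -1.6603e+02  0.0000e+00  6.4000e-01] 0.09111260628591591 0.08343064785003662
```

View pics/s3.png

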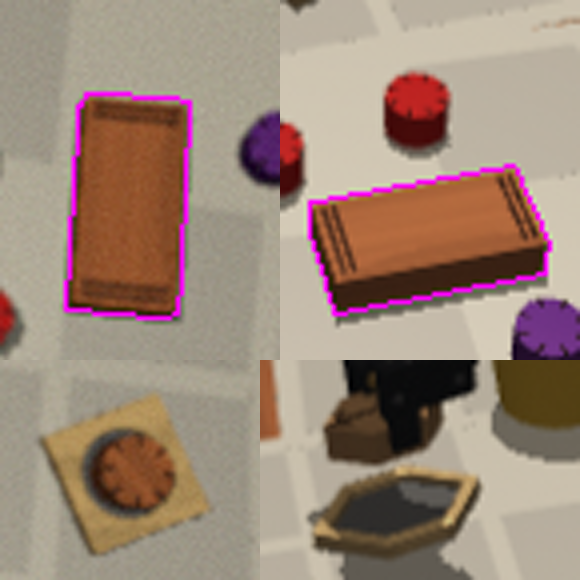

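The oblong fit is good (643.5,-166.0, yaw 0.1°). The round disc sits inside its recess, and the leaf is held level over its holder. Lower the leaf.

```bash
python3 -m handwheel '[[[0.02,-0.02,0.5,0,0,0],[0,0,0.5,0,0,0],[0,0,0.4,0,0,0],[0,0,0.3,0,0,0],[0,0,0.2,0,0,0],[0,0,0.15,0,0,0],[0,0,0,0,0,0],[0,0,0,0,0,0]]]'; python3 go.py 471.4 266.9 18.5 18.5
python3 - <<'E'
from h import *
T=r.camera("top");S=r.camera("side")
cv2.imwrite("pics/p3.png",crop(S,230,170,80,60,8))
E
```

```text
t: 25.2
eef_pos: [472.0, 267.1, 20.7]
ee_rot: [-3.101, -0.505, -0.001]
contact_force: [0.1, -0.1, -1.0]
finger_gap: 51.6
gripper_force: 15.0
t 25.2 pos [472.  267.1  20.7] yaw 18.5 gap 51.6 gf 15.0
shift in present axes /30mm [-0.02  0.    0.07] | in axes after turn [-0.02  0.    0.07] turn /4deg [-0.   -0.01 -0.  ]
```

View pics/p3.png

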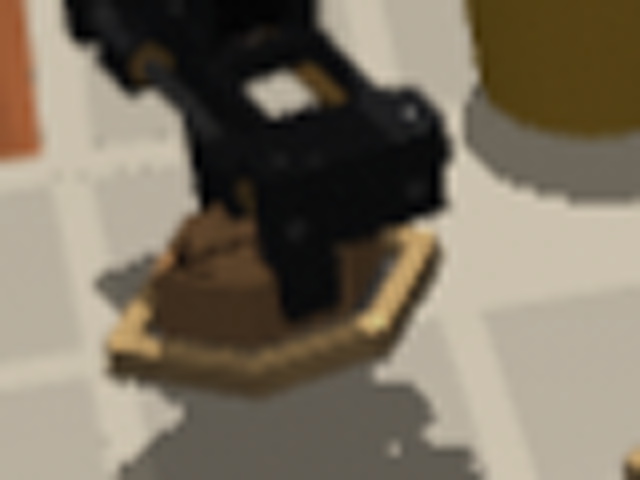

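The leaf is inside the rim, with a felt gap visible at its right. Lower 1.5 mm, release, lift, and work out the move to the oblong.

```bash
python3 -m handwheel '[[[0,0,0.06,0,0,0],[0,0,0,0,0,0]]]' && python3 -m handwheel '[[[0,0,0,0,0,0],[0,0,0,0,0,0],[0,0,0,0,0,0],[0,0,0,0,0,0],[0,0,-0.4,0,0,0],[0,0,-0.8,0,0,0],[0,0,-1,0,0,0],[0,0,-0.6,0,0,0],[0,0,0,0,0,1],[0,0,0,0,0,1],[0,0,0,0,0,1],[0,0,0,0,0,1]]]' 0 ; python3 go.py 643.5 -166 100 0.1
```

```text
t: 25.55
eef_pos: [471.6, 266.8, 18.4]
ee_rot: [3.101, 0.505, -0.0]
contact_force: [0.3, 0.5, -0.2]
finger_gap: 51.9
gripper_force: 15.0
t: 27.05
eef_pos: [471.6, 266.9, 102.8]
ee_rot: [-3.141, -0.065, -0.0]
contact_force: [0.0, -0.1, 0.4]
finger_gap: 88.2
gripper_force: 0.0
t 27.05 pos [471.6 266.9 102.8] yaw 2.4 gap 88.2 gf 0.0
shift in present axes /30mm [ 5.13 14.65  0.09] | in axes after turn [ 5.71 14.44  0.09] turn /4deg [-0.   -0.    0.56]
```

```bash
python3 -m handwheel '[[[0,0,0,0,0,0.56],[0.38,0.96,0,0,0,0],[0.38,0.96,0,0,0,0],[0.38,0.96,0,0,0,0],[0.38,0.96,0,0,0,0],[0.38,0.96,0,0,0,0],[0.38,0.96,0,0,0,0],[0.38,0.96,0,0,0,0],[0.38,0.96,0,0,0,0],[0.38,0.96,0,0,0,0],[0.38,0.96,0,0,0,0],[0.38,0.96,0,0,0,0]]]' 0.2 && python3 -m handwheel '[[[0.38,0.97,0,0,0,0],[0.38,0.97,0,0,0,0],[0.38,0.97,0,0,0,0],[0.38,0.97,0,0,0,0],[0,0,0.6,0,0,0],[0,0,0.6,0,0,0],[0,0,0,0,0,0]]]'; python3 go.py 643.5 -166 12.5 0.1
python3 - <<'E'
from h import *
T=r.camera("top"); print("purple",plane("top",(444.5,206),20)[:2])
S=r.camera("side")
cv2.imwrite("pics/g4.png",np.hstack([crop(T,190,245,60,70,6),crop(S,325,240,75,70,6)]))
E
```

```text
t: 28.55
eef_pos: [598.7, -50.3, 102.8]
ee_rot: [-3.142, -0.007, 0.0]
contact_force: [0.8, 0.0, -0.2]
finger_gap: 70.6
gripper_force: 0.0
t: 29.42
eef_pos: [641.5, -163.7, 63.0]
ee_rot: [-3.139, -0.008, 0.01]
contact_force: [0.1, 0.3, -0.1]
finger_gap: 70.9
gripper_force: 0.0
t 29.43 pos [ 641.5 -163.7   63. ] yaw 0.3 gap 70.9 gf 0.0
shift in present axes /30mm [0.08 0.08 1.68] | in axes after turn [0.07 0.08 1.68] turn /4deg [-0.03  0.09  0.05]
purple [ 685.95853606 -250.66468674]
```

View pics/g4.png

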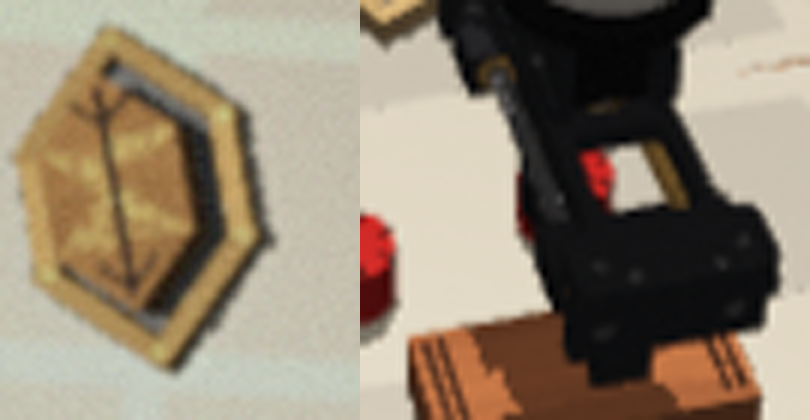

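The leaf lies in its recess; the apparent left shift looks like parallax, and I'll check it by fit at the end. The finger line is centred over the oblong. Descend and grip.

```bash
python3 -m handwheel '[[[0,0,0.6,0,0,0],[0,0,0.5,0,0,0],[0,0,0.4,0,0,0],[0,0,0.2,0,0,0],[0,0,0.1,0,0,0],[0,0,0,0,0,0],[0,0,0,0,0,0]]]' && python3 -m handwheel '[[[0,0,0,0,0,0],[0,0,0,0,0,0],[0,0,0,0,0,0],[0,0,0,0,0,0]]]' 1 20; python3 go.py 668.2 133.6 70 26.4
```

```text
t: 30.4
eef_pos: [645.0, -165.7, 13.1]
ee_rot: [3.141, 0.007, 0.002]
contact_force: [-0.2, 0.7, -0.2]
finger_gap: 70.1
gripper_force: 0.0
t: 30.9
eef_pos: [645.0, -165.9, 13.1]
ee_rot: [3.141, 0.007, 0.001]
contact_force: [-0.9, -0.8, 3.1]
finger_gap: 60.0
gripper_force: 20.0
t 30.9 pos [ 645.  -165.9   13.1] yaw 0.2 gap 60.0 gf 20.0
shift in present axes /30mm [ 0.82 -9.98 -1.9 ] | in axes after turn [ 5.13 -8.6  -1.9 ] turn /4deg [ 0.01 -0.01 -6.54]
```

```bash
python3 -m handwheel '[[[0,0,-0.3,0,0,0],[0,0,-0.6,0,0,0],[0,0,-0.6,0,0,0],[0,0,-0.4,0,0,0],[0.08,-0.91,0,0,0,0],[0.08,-0.91,0,0,0,0],[0.08,-0.91,0,0,0,0],[0.08,-0.91,0,0,0,0],[0.08,-0.91,0,0,0,0],[0.08,-0.91,0,0,0,0],[0.08,-0.91,0,0,0,0],[0.08,-0.91,0,0,0,0]]]' && python3 -m handwheel '[[[0.08,-0.91,0,0,0,0],[0.08,-0.91,0,0,0,0],[0.07,-0.9,0,0,0,0],[0,0,0,0,0,-1],[0,0,0,0,0,-1],[0,0,0,0,0,-1],[0,0,0,0,0,-1],[0,0,0,0,0,-1],[0,0,0,0,0,-1],[0,0,0,0,0,-0.54],[0,0,0,0,0,0],[0,0,0,0,0,0]]]' ; python3 go.py 669.5 134.2 19.5 26.4
```

```text
t: 32.4
eef_pos: [663.0, 53.8, 70.4]
ee_rot: [-3.142, -0.007, -0.001]
contact_force: [0.6, -0.2, -1.2]
finger_gap: 60.0
gripper_force: 20.0
t: 33.9
eef_pos: [669.5, 134.6, 69.9]
ee_rot: [3.059, 0.717, 0.001]
contact_force: [0.4, 0.7, -1.7]
finger_gap: 59.6
gripper_force: 20.0
t 33.9 pos [669.5 134.6  69.9] yaw 26.4 gap 59.6 gf 20.0
shift in present axes /30mm [-0.01  0.01  1.68] | in axes after turn [-0.    0.01  1.68] turn /4deg [ 0.   -0.01 -0.01]
```

```bash
python3 -m handwheel '[[[0,0,0.4,0,0,0],[0,0,0.4,0,0,0],[0,0,0.3,0,0,0],[0,0,0.2,0,0,0],[0,0,0.2,0,0,0],[0,0,0.1,0,0,0],[0,0,0.06,0,0,0],[0,0,0,0,0,0],[0,0,0,0,0,0]]]'; python3 go.py 669.5 134.2 19.5 26.4
python3 - <<'E'
from h import *
S=r.camera("side"); cv2.imwrite("pics/p4.png",crop(S,295,190,85,65,7))
E
```

```text
t: 35.02
eef_pos: [669.6, 134.6, 20.1]
ee_rot: [3.059, 0.718, 0.001]
contact_force: [-0.2, -0.5, -2.2]
finger_gap: 60.0
gripper_force: 20.0
t 35.02 pos [669.6 134.6  20.1] yaw 26.4 gap 60.0 gf 20.0
shift in present axes /30mm [-0.01  0.01  0.02] | in axes after turn [-0.01  0.01  0.02] turn /4deg [ 0.   -0.01  0.  ]
```

View pics/p4.png

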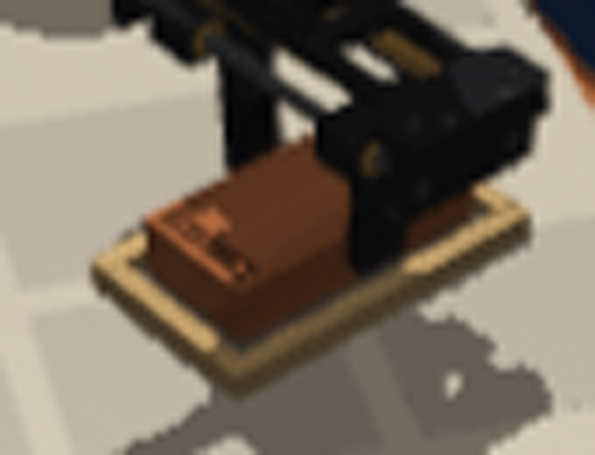

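The oblong sits inside the rim, level, with felt gaps visible. Release, lift, then do a numeric check.

```bash
python3 -m handwheel '[[[0,0,0,0,0,0],[0,0,0,0,0,0],[0,0,0,0,0,0],[0,0,-0.4,0,0,0],[0,0,-0.8,0,0,0],[0,0,-1,0,0,0],[0,0,-1,0,0,0],[-0.8,0.3,-1,0,0,0],[-1,0.5,-0.5,0,0,0],[-1,0.5,0,0,0,0],[-1,0.5,0,0,0,0],[-1,0.5,0,0,0,0]]]' 0.1 && python3 -m handwheel '[[[-1,0.6,0,0,0,0],[-1,0.6,0,0,0,0],[-0.5,0.6,0,0,0,0],[0,0.6,0,0,0,0],[0,0,0,0,0,0]]]'
python3 - <<'E'
from h import *
import json
H=json.load(open("hold.json")); I={n:r.camera(n) for n in("top","side")}
P=[plane("top",((x+.5)/6-.5+190,(y+.5)/6-.5+245),34)[:2] for x,y in((95,85),(133,305),(48,178),(195,205))]
print("leaf: tip mid",(P[0]+P[1])/2,"side mid",(P[2]+P[3])/2,"holder",H["leaf_h"][:2],"yaw",np.degrees(np.arctan2(*(P[0]-P[1])[::-1])))
# measured change: red-brown wood (oblong, round) vs plywood by hue; leaf/seal: difference from the first picture
d=np.load("i0.npz")
for b in("oblong","leaf","round","seal"):
    h=40 if b=="seal" else 28
    ms,bx={},{}
    for n in I:
        p=np.array(H[b+"_h"]); q=hull(n,SH[b+"_h"],p,46); x0,y0=(q.min(0)-12).astype(int); x1,y1=(q.max(0)+12).astype(int)
        D=np.abs(cv2.GaussianBlur(I[n],(0,0),.8).astype(int)-cv2.GaussianBlur(d["T" if n=="top" else "S"],(0,0),.8).astype(int)).max(2)>30
        # block within hull at resting pose: limit to area near it, then largest blob
        m=cv2.morphologyEx((D&(wood(I[n])>0)).astype(np.uint8),cv2.MORPH_CLOSE,np.ones((5,5)))[y0:y1,x0:x1]
        ms[n]=m.astype(np.float32); bx[n]=(x0,y0,x1,y1)
    p0=list(H[b+"_h"]); p0[3]=6
    p,c=fitm(ms,SH[b],p0,h,bx); print(b,"fit-holder",(p[:2]-H[b+"_h"][:2]).round(1),"yaw diff",np.degrees(p[2]-H[b+"_h"][2]).round(1),"base z",p[3].round(1),"cost",round(c,2))
print(r.sense()["eef_pos"].round(),r.sense()["t"])
E
```

```text
t: 36.58
eef_pos: [570.7, 7.9, 162.0]
ee_rot: [3.058, 0.718, 0.002]
contact_force: [0.8, -0.5, -0.2]
finger_gap: 79.5
gripper_force: 0.0
t: 37.2
eef_pos: [537.3, -90.0, 161.6]
ee_rot: [3.058, 0.715, 0.003]
contact_force: [0.1, -0.2, -0.6]
finger_gap: 79.7
gripper_force: 0.0
leaf: tip mid [468.3402996  268.70490362] side mid [469.55998799 266.04930317] holder [471.4300877977034, 266.88540852382795] yaw 18.04734376634074
oblong fit-holder [-2.   5.5] yaw diff -3.7 base z 5.9 cost 0.92
leaf fit-holder [-4.3  0.5] yaw diff 11.2 base z 7.3 cost 0.73
round fit-holder [ 0.4 -5.9] yaw diff 4.9 base z 12.9 cost 0.89
seal fit-holder [-0.7  0.5] yaw diff 4.7 base z 5.4 cost 0.4
[537. -89. 161.] 37.3
```

Run:
```python
from h import *
import json
H=json.load(open("hold.json")); I={n:r.camera(n) for n in("top","side")}
for b in("oblong","round"):
  for vs in(("top","side"),("top",),("side",)):
    ms,bx={},{}
    for n in vs:
        q=hull(n,SH[b+"_h"],np.array(H[b+"_h"]),40); x0,y0=(q.min(0)-6).astype(int); x1,y1=(q.max(0)+6).astype(int)
        g=cv2.GaussianBlur(I[n],(0,0),.8).astype(float); m=((g[...,0]/(g[...,1]+1)>1.5)&(g[...,0]-g[...,2]>18)).astype(np.uint8)[y0:y1,x0:x1]
        m=cv2.morphologyEx(m,cv2.MORPH_CLOSE,np.ones((5,5)))
        k,L,st,_=cv2.connectedComponentsWithStats(m); 
        if k>1: m=(L==1+st[1:,4].argmax())
        ms[n]=m.astype(np.float32); bx[n]=(x0,y0,x1,y1)
    p0=list(H[b+"_h"]); p0[3]=6
    p,c=fitm(ms,SH[b],p0,28,bx); print(b,vs,[int(m.sum()) for m in ms.values()],"fit-holder",(p[:2]-H[b+"_h"][:2]).round(1),"yaw diff",np.degrees(p[2]-H[b+"_h"][2]).round(1),"base z",p[3].round(1),"cost",round(c,2))
```

```text
oblong ('top', 'side') [1350, 281] fit-holder [1.  3.1] yaw diff 0.2 base z 1.0 cost 0.76
oblong ('top',) [1350] fit-holder [-0.8  2.3] yaw diff 0.2 base z 4.4 cost 0.06
oblong ('side',) [281] fit-holder [129.5 317.3] yaw diff 60.1 base z -230.6 cost 0.45
round ('top', 'side') [255, 356] fit-holder [-0.2 -0.6] yaw diff 6.5 base z 4.3 cost 0.39
round ('top',) [255] fit-holder [ 12.2 -42.2] yaw diff 28.7 base z -133.3 cost 0.11
round ('side',) [356] fit-holder [ 5.3 50.9] yaw diff 8.4 base z -73.1 cost 0.05
```

```bash
python3 -c "
from cell import r
print(r.sign_off())"
```

```text
the job is handed in; nothing more can be done
None
```

All four blocks are set carved face up in their own holders, the bucket, paint bottle and look-alikes were left alone, and the job was handed in at about 37 s; the last numeric fits were rough in some views, but every view I trusted put the blocks within about 3 mm of their recess centres.

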